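# Stand up a salvaged lamp globe and lower it into the tipping pail

## Task

First turn the tipped steel pail upright by its bar. Then take the glass lamp globe that lies in the wooden tray, stand it gently on its flat foot, neck up, on the cork pad and let go of it. Finally take it by the neck from above and lower it gently all the way into the pail, letting go only once it is down, so that it stands neck up in the upright pail; leave the other things on the bench where they are.

Things in the scene. Friction and masses are not known exactly. Their poses are not given: they have to be found in the camera images.
- globe: White glass lamp globe, 0.16 kg: ball 84 mm across with a flat foot 46 mm across and, at the other end, a cylindrical neck 34 mm across with a lip (38 mm across, 6 mm long) at its end; 140 mm long. Origin: centre of the foot; z runs from the foot to the neck end: ball centre at z = 35 mm, neck from 73 to 140 mm. At first it lies level in the tray.
- globe_neck (a point): Point on the globe's axis in the middle of the neck, 113 mm from the foot: a good place to grip. Axes as the globe's.
- tray: Fixed shallow wooden tray 112 x 108 mm (x, y), floor 6 mm, walls 28 mm high. Its front (-x) end wall is 8 mm thick and 52 mm high, with a notch 40 mm wide, 31 mm above the bench, where the globe's neck lies, its last 49 mm sticking out. Origin under its centre; -x is the way the neck points; the globe's axis lies 48 mm above the bench.
- pad: Fixed cork pad 130 x 130 mm, 12 mm thick; origin under its centre.
- pad_top (a point): Centre of the cork pad's top face, 12 mm above the bench.
- pail_stand: Fixed dark steel fork stand: base 150 x 190 mm (x, y), 8 mm thick, two uprights at y = +-86 mm, 118 mm high, that carry the steel pail between them. Origin under its centre; -x is the side of the pail's bar.
- pail (a joint): Tilt of the pail about the stand's y axis, rad: 0 = upright, positive = mouth tipped towards the stand's +x (bar side up); the hinge is stiff and stays where it is left, range -0.9 to 0.9. No stop at upright.
- pail_hinge (a point): Middle of the pail's hinge axis (which runs along the stand's y), 100 mm above the bench. The pail is open, round, 140 mm across outside and 132 mm inside at the rim (128 / 120 mm at the bottom), 120 mm tall, centred on the hinge.
- pail_in (a point): Centre of the pail's inner floor, 54 mm below the hinge when upright (114 mm below the rim); z axis along the pail's axis to its mouth.
- pail_bar (a point): Middle of the pail's round bar: 12 mm thick, 72 mm long along the stand's y axis, on two struts at its ends; when upright it lies 100 mm from the pail's axis on the -x side and 85 mm above the hinge, i.e. 25 mm above the rim and 30 mm outside it. Moves and turns with the pail.
- bowl_shade: Bystander: white opal glass bowl, 110 mm across, 50 mm high; origin under its centre.
- jar: Bystander: closed glass jar with steel cap, 64 mm across, 85 mm high; origin under its centre.
- brass_cup: Bystander: small open brass cup, 52 mm across, 45 mm high; origin under its centre.
- caster_tyre: Bystander: black rubber tyre lying flat, 90 mm across, 28 mm high; origin under its centre.
- wrench: Bystander: steel wrench lying on the bench, along its x axis.
- carton: Bystander: brown carton 90 x 70 x 50 mm (x, y, z); origin under its centre.
- pipe_elbow: Bystander: white plastic pipe elbow, legs of 62 mm along its x and y axes, 52 mm high; origin under the bend.

How it is judged:
By the outcome, as a careful person would: the job done as asked, in the order asked, and still so for the second after the job is handed in, with the robot touching nothing.
It also fails if it takes over 67 s, if anything falls off the work surface, if the arm or the gripper's body presses on something with over 40 N, if the wrist force passes 120 N, or if a joint passes its speed limit or range.

## Robot

A 6-joint arm with a two-finger parallel gripper is mounted at the origin on the work surface. World frame = base frame: x ahead of the robot, y to its left, z up, the work surface at z = 0. Lengths are in m, angles in rad, forces in N, time in s.
With the tool pointing down it reaches from about 0.275 to 0.725 m from the base axis. Payload 5.6 kg.
Tool frame: the origin (TCP) lies at the very end of the fingers, on their centre line; the grasp point (between the pads) lies 19 mm behind it; z points along the fingers, y is the line along which they close (so a half turn about z gives the same grasp; the last joint's range is limited). The gripper opens to 85 mm and grips with 20 to 120 N. Pads are 22 mm wide; open, the fingers measure 114 mm over their backs; the gripper's body (76 mm by 85 mm) begins 54 mm behind the grasp point. The pads swing forward as they close: fully open they stand 13 mm farther back than shut.
Start: joints at [-1.062, 0.255, 0.108, 0, -1.424, -0.285], TCP at [0.122, -0.536, 0.231] pointing down, gripper open.
Joint ranges: [-2.95, 2.95], [-1.21, 1.97], [-1.09, 1.5], [-2.87, 1.71], [-2.94, -0.07], [-3.05, 3.05]. Speed limits (rad/s): [2.57, 2.57, 3.14, 3.14, 3.14, 3.14].

## Interface

Orientations are given as a unit quaternion [x, y, z, w].
In Python, from station import arm gives the robot as it stands.
- The arm moves only by the tool move_arm, never from a script. Its argument "series" is a list that holds one entry, the list of rows, each a list of 7 numbers: the shift along the world's x, y, z in m, then the turn, a rotation vector about the world's x, y, z in rad, then the opening, from -1 (shut) to 1 (fully open). In form: [[[dx, dy, dz, rx, ry, rz, gripper], ...]]. A call has 1 to 12 rows; each row is the pose to reach, as a shift and turn from the pose commanded when the call began; what a row does not reach only later rows make up. A row lasts 1/10 s, in which the tool goes at most 50 mm and 8.59 degrees, less where a joint would pass 70% of its speed; a pose out of reach is approached as far as the arm can. A call with a gripper value outside its range is refused whole. The fingers move at their own pace and stop on an object; "force" is the grip in N (left out, the last holds). Time passes only in rows, so rows that repeat a pose let the fingers close. It gives the time, the measured TCP pose, the force, the opening and the grip force at its end, in the units of the state.
- arm.sense(): the state, without advancing time (a new reading comes with each control period).
- arm.snapshot(name): name is "side" or "top"; returns a dict with "pixels" (480x640x3 uint8, red, green, blue), "range_z" (480x640 float32, m along the optical axis (not along the pixel's ray), 0 where there is no reading), "camera_matrix" (3x3 intrinsics, pixels), "R" (3x3) and "t" (3): a world point X has camera coordinates R X + t. Camera axes: x right, y down, z forward; pixel columns grow to the right and rows downward; lengths in m; the calibration is good to about 2 mm. A picture is of the moment at which its call begins.
- arm.sign_off(): hands the job in; it is judged then, once.
The state is a dict: "clock": time; "q": joint angles; "joint_vel": joint speeds; "joint_efforts": joint torques, N m; "tcp_pos": TCP position; "ee_rot": TCP orientation; "force": force on the tool from outside, world axes, zero at the start; "ft_torque": the same for the moment, N m; "grip_width": finger opening in m; "gripper_force": force on a finger pad.
Only numpy, scipy, OpenCV 4.12 (cv2) and the standard library are available. Lean on these libraries where they do the work, as an engineer would, in place of code of your own. Each camera call takes 0.05 s, during which the arm holds its last target. There are 200 camera calls.

## Working session

There is one attempt and no reset: what is moved stays moved. The work goes in short steps, Python scripts to look and compute and a tool call to move; the robot and the scene stay as the last step left them, time stands still between calls to the robot, and variables do not carry over. Pictures are saved under pics/ and viewed, at most 10 in all, crops included, and the job is handed in when it is done.

Besides the shell and the picture viewer there is one more tool, called after "Emit:" as name(argument=value, ...), one argument or row to a line, values as JSON. move_arm: Moves the arm, as the interface text tells. Its arguments: {"type":"object","properties":{"series":{"type":"array"},"force":{"type":"number"}},"required":["series"]}

```bash
mkdir -p pics; ls; cat > h.py <<'E'
import numpy as np, cv2, pickle
from station import arm
def snap(n,f):
    s=arm.snapshot(n); cv2.imwrite(f'pics/{f}.png',s['pixels'][:,:,::-1]); pickle.dump(s,open(f'{f}.pkl','wb')); return s
def load(f): return pickle.load(open(f'{f}.pkl','rb'))
def P(s,u,v,z=None):
    K=s['camera_matrix']; r=np.linalg.inv(K)@[u,v,1]
    if z is None: 
        d=s['range_z'][int(v),int(u)]; return s['R'].T@(r*d-s['t'])
    c=-s['R'].T@s['t']; w=s['R'].T@r; return c+w*(z-c[2])/w[2]
def cloud(s):
    K=s['camera_matrix']; v,u=np.mgrid[:480,:640]; d=s['range_z']
    r=np.stack([u,v,np.ones_like(u)],-1)@np.linalg.inv(K).T*d[...,None]
    return (r-s['t'])@s['R']
def tri(s1,p1,s2,p2):
    A=s1['camera_matrix']@np.c_[s1['R'],s1['t']]; B=s2['camera_matrix']@np.c_[s2['R'],s2['t']]
    X=cv2.triangulatePoints(A,B,np.array(p1,float).reshape(2,1),np.array(p2,float).reshape(2,1)); return (X[:3]/X[3]).ravel()
E
python3 -c "
from h import *
for n in('top','side'):
    s=snap(n,n+'0'); print(n,-s['R'].T@s['t'],s['R'],s['camera_matrix'])
print(arm.sense())"
```

```text
pics
top [0.22799813 0.084186   1.57794678] [[-8.18730048e-02 -9.96642623e-01  5.41380539e-04]
 [-9.74822726e-01  7.99674590e-02 -2.08148644e-01]
 [ 2.07406518e-01 -1.75695050e-02 -9.78097055e-01]] [[580.61250913   0.         318.68670292]
 [  0.         580.61250913 245.40241817]
 [  0.           0.           1.        ]]
side [0.47343507 0.71704436 0.81397965] [[-0.98975069 -0.14143048  0.01977363]
 [-0.11610256  0.7163031  -0.68806254]
 [ 0.0831491  -0.68330615 -0.72538193]] [[438.61181872   0.         316.81414467]
 [  0.         438.61181872 231.17920565]
 [  0.           0.           1.        ]]
{'clock': 0.1, 'q': array([-1.06240831e+00,  2.55666504e-01,  1.07122210e-01, -3.78226478e-04,
       -1.42388610e+00, -2.84597797e-01]), 'joint_vel': array([-0.00065053, -0.00150592,  0.00531553,  0.00094016, -0.00082561,
       -0.00015996]), 'joint_efforts': array([-1.66814913e-03, -3.87602556e+01,  2.38475204e+01,  5.37777811e+00,
       -3.74728304e-03,  7.56646074e-06]), 'tcp_pos': array([ 0.12199971, -0.53584871,  0.23049953]), 'ee_rot': array([-1.11634059e-01,  9.93749030e-01,  8.25888440e-04, -1.42985532e-04]), 'force': array([0.18565409, 0.34742265, 0.28152351]), 'ft_torque': array([-0.01861348, -0.02537642,  0.00613338]), 'gripper_force': 0.0, 'grip_width': 0.08508963998368099}
```

View pics/top0.png

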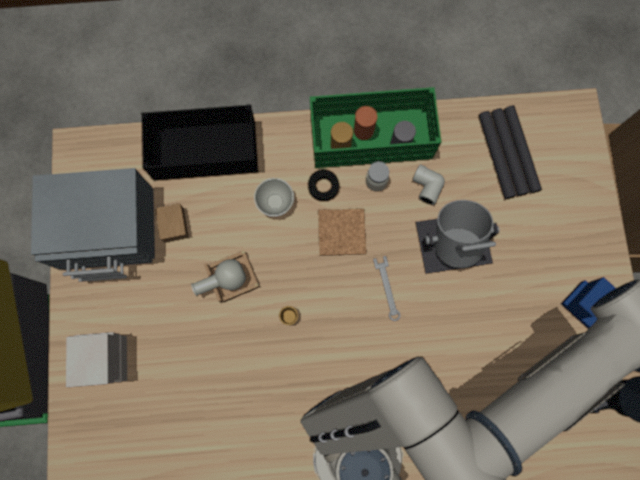

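View pics/side0.png

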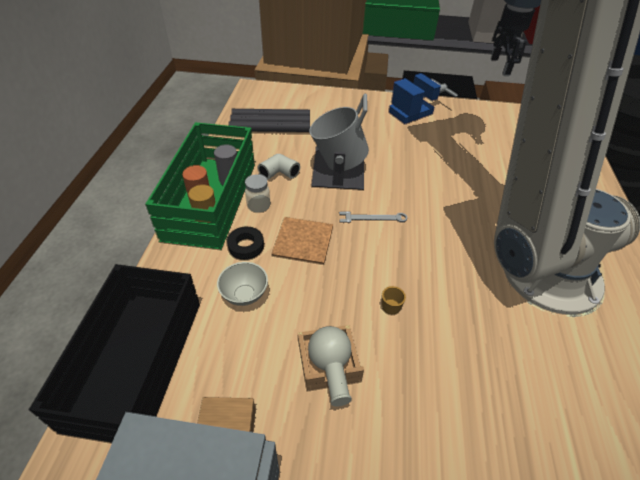

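The top picture shows the globe in its tray at (225,280) with its neck to the left, the pad at (342,231), and the pail at (463,235) with its bar at (478,246). In the side picture the bar is at (364,103) and the globe at (332,350). I'll enlarge crops of both.

```bash
python3 -c "
from h import *
t=load('top0');s=load('side0')
c=lambda S,u,v:cv2.resize(S['pixels'][v:v+75,u:u+100,::-1],(400,300),interpolation=cv2.INTER_CUBIC)
cv2.imwrite('pics/m1.png',np.vstack([np.hstack([c(t,410,200),c(s,290,95)*1]),np.hstack([c(t,180,245),c(s,290,330)])]))
Ct=cloud(t);Cs=cloud(s)
pt=np.r_[Ct.reshape(-1,3),Cs.reshape(-1,3)]
for n,p in dict(pad=(342,231),globe=(230,275),neck=(205,286)).items(): print(n,P(t,*p))
for n,p in dict(bar=(364,103),globe=(330,345),neck=(338,385),pad=(303,240)).items(): print(n,P(s,*p))
# tops by neighbourhood
m=(abs(Ct[...,2]-.012)<.006)
hsv=cv2.cvtColor(t['pixels'],cv2.COLOR_RGB2HSV)
"

```

```text
pad [ 0.59584368 -0.01179743  0.01035492]
globe [0.48430898 0.29309767 0.08905761]
neck [0.22799813 0.084186   1.57794678]
bar [ 0.48542754 -0.30993716  0.2232829 ]
globe [0.49215327 0.31342486 0.08720286]
neck [0.46927505 0.37732917 0.06654247]
pad [ 0.59461744 -0.00196341  0.013385  ]
```

View pics/m1.png

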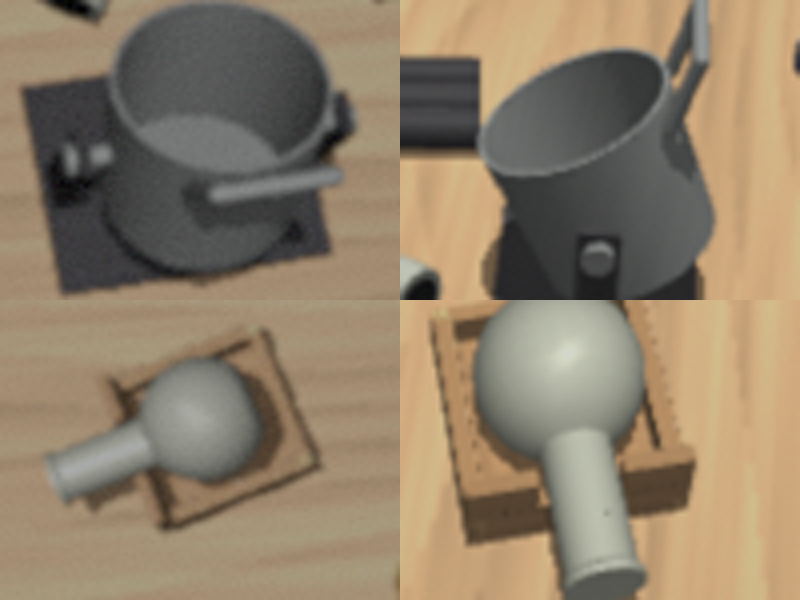

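The mosaic shows, in top-image pixels: bar ends at about (463.7,248.2) and (495,244), base corners at (415.5,222), (425.5,273.2) and (492.5,263), and the neck end at (195,289.5). The bar is cropped in the side view, where its ends are at about (366,111) and (365,96).

```bash
python3 -c "
from h import *
from scipy.optimize import least_squares
t=load('top0');s=load('side0')
print('bar ends',tri(t,(463.7,248.2),s,(366,111)),tri(t,(495,244),s,(365,96)))
c=[P(t,*p,z=.008)for p in[(415.5,222),(425.5,273.2),(492.5,263)]];print('base',np.round(c,4), 'ctr',(c[0]+c[2])/2)
Ct=cloud(t);Cs=cloud(s)
for n,C,S in(('t',Ct,t),('s',Cs,s)):
    ok=S['range_z']>0
    m=ok&(abs(C[...,0]-.5)<.12)&(abs(C[...,1]+.28)<.12)&(C[...,2]>.19)&(C[...,2]<.3)
    q=C[m]; print(n,'high',len(q),q.mean(0) if len(q) else 0, q.max(0) if len(q) else 0,q.min(0) if len(q) else 0)
    m=ok&(abs(C[...,0]-.49)<.12)&(C[...,1]>.2)&(C[...,1]<.45)&(C[...,2]>.034)
    hsv=cv2.cvtColor(S['pixels'],cv2.COLOR_RGB2HSV); m&=hsv[...,1]<70
    q=C[m]
    def f(p):
        a=np.array([np.cos(p[3]),np.sin(p[3]),0]); d=q-p[:3]; ax=d@a; r=np.linalg.norm(d-np.outer(ax,a),axis=1)
        return np.where(ax<38, 0,0)+np.minimum(abs(np.linalg.norm(d,axis=1)-.042),abs(r-.017)+ (ax<.03)*1+(ax>.106)*(ax-.106))
    r=least_squares(f,[.485,.3,.048,1.9],loss='soft_l1',f_scale=.003); a=np.array([np.cos(r.x[3]),np.sin(r.x[3]),0])
    print(n,'globe',len(q),r.x,np.median(r.fun),'axmax',np.percentile((q-r.x[:3])@a,99))
    hm=ok&(abs(C[...,2]-.012)<.006)&(abs(C[...,0]-.595)<.1)&(abs(C[...,1])<.1)&(hsv[...,1]>90)
    # cork: contour by darker colour
    g=(hsv[...,2]<165)&(abs(C[...,0]-.595)<.1)&(abs(C[...,1])<.1)
    cn=max(cv2.findContours(cv2.morphologyEx(g.astype(np.uint8),cv2.MORPH_CLOSE,np.ones((3,3))),0,1)[0],key=cv2.contourArea)
    rc=cv2.minAreaRect(cn); print('pad px',rc, P(S,*rc[0],z=.012))
"

```

```text
bar ends [ 0.48020096 -0.28580201  0.21590723] [ 0.48581325 -0.36295349  0.21379491]
base [[ 0.6053 -0.2186  0.008 ]
 [ 0.4595 -0.229   0.008 ]
 [ 0.4726 -0.4159  0.008 ]] ctr [ 0.53896934 -0.31721531  0.008     ]
t high 193 [ 0.48392798 -0.31722614  0.21953928] [ 0.50216205 -0.2773648   0.23099247] [ 0.47607518 -0.36152083  0.19022966]
t globe 1070 [0.49354518 0.29891057 0.0470784  1.89085418] 0.0014967204459041868 axmax 0.1024717631224778
pad px ((337.5854187011719, 231.3966522216797), (72.86079406738281, 72.48155212402344), 84.5596694946289) [0.59533247 0.0006006  0.012     ]
s high 146 [ 0.48722884 -0.31066953  0.21272271] [ 0.50137236 -0.27626458  0.22633813] [ 0.47758796 -0.36164889  0.19019089]
s globe 2177 [0.49435839 0.29872957 0.04815339 1.89034628] 0.0006731861457414667 axmax 0.1055381473066324
pad px ((303.8111572265625, 256.2967834472656), (26.1416072845459, 62.24349594116211), 73.66395568847656) [0.58433996 0.0484299  0.012     ]
```

Emit:
move_arm(
  series=[
    [[0.05,0.03,0.05,0,0,0.14,0.1],[0.1,0.06,0.09,0,0,0.28,0.1],[0.14,0.09,0.1,0,0,0.42,0.1],[0.18,0.115,0.1,0,0,0.56,0.1],[0.22,0.14,0.1,0,0,0.7,0.1],[0.26,0.16,0.1,0,0,0.84,0.1],[0.3,0.18,0.1,0,0,0.98,0.1],[0.33,0.2,0.1,0,0,1.12,0.1],[0.361,0.216,0.1,0,0,1.26,0.1],[0.361,0.216,0.1,0,0,1.4,0.1],[0.361,0.216,0.09,0,0,1.416,0.1],[0.361,0.216,0.09,0,0,1.416,0.1]],
  ],
)

```text
clock: 1.3
tcp_pos: [0.4823, -0.32, 0.3193]
ee_rot: [0.73, -0.683, -0.002, 0.0]
force: [-1.5, 0.2, 1.0]
grip_width: 0.0469
gripper_force: 0.0
```

```bash
python3 -c "
from h import *
s=arm.sense(); print(s['clock'],s['q'],s['tcp_pos'],s['ee_rot'],s['grip_width'])
import json;open('log','a').write(json.dumps([list(s['q']),list(s['tcp_pos']),list(s['ee_rot'])])+'\n')
t=snap('side','side1');a=snap('top','top1')
c=lambda S,u,v:cv2.resize(S['pixels'][v:v+100,u:u+100,::-1],(400,400),interpolation=cv2.INTER_CUBIC)
cv2.imwrite('pics/m2.png',np.hstack([c(a,410,170),c(t,310,60)]))"
```

```text
1.3 [-3.16184538e-01  3.12487858e-01  4.07014163e-01 -7.27721602e-04
 -1.66856963e+00  3.82053444e-01] [ 0.48233788 -0.31997882  0.31930327] [ 7.30030152e-01 -6.83412913e-01 -1.62447392e-03  3.57787822e-04] 0.04690554412004695
```

View pics/m2.png

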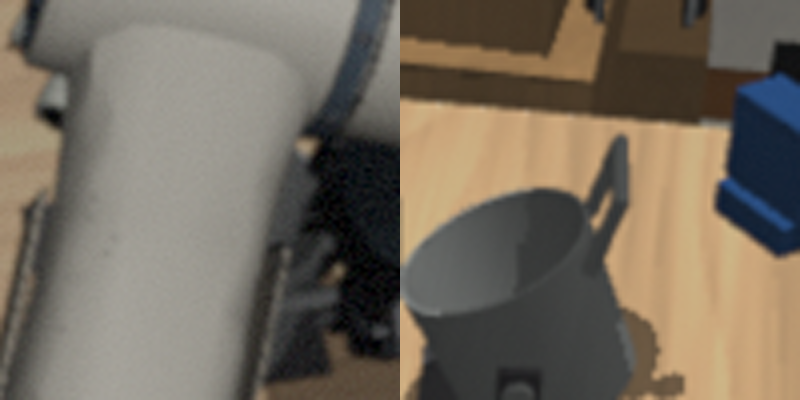

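The crop shows the fingers above the bar: fingertips at about (359,62) and (382,62), bar from (365,95) to (365.5,110). I'll check the projection and fit the arm's kinematics to the two known poses.

```bash
cat >> h.py <<'E'
def proj(s,X):
    p=s['camera_matrix']@(s['R']@np.array(X)+s['t']); return p[:2]/p[2]
E
python3 -c "
from h import *
s=load('side1')
for X in [(.4823,-.32,.3193),(.4823,-.32,.217),(.483,-.286,.217),(.4856,-.358,.217),(.4605,-.3215,.319),(.504,-.3185,.319)]: print(X,proj(s,X))
C=cloud(s);u,v=364,102
print(C[96:111:2,365].round(4)); print(C[100,360:370].round(3))"
```

```text
(0.4823, -0.32, 0.3193) [369.41942862  65.49813406]
(0.4823, -0.32, 0.217) [365.22569172 103.28542759]
(0.483, -0.286, 0.217) [364.07211414 110.1496752 ]
(0.4856, -0.358, 0.217) [364.92992151  95.79727138]
(0.4605, -0.3215, 0.319) [378.39658867  66.09287938]
(0.504, -0.3185, 0.319) [360.47015687  65.14453647]
[[ 0.4853 -0.3486  0.2217]
 [ 0.4845 -0.3341  0.2241]
 [ 0.4838 -0.3227  0.2247]
 [ 0.4832 -0.3138  0.2241]
 [ 0.4825 -0.3045  0.2238]
 [ 0.4819 -0.2986  0.2216]
 [ 0.4812 -0.2847  0.2241]
 [ 0.4807 -0.2804  0.221 ]]
[[ 0.497 -0.356  0.205]
 [ 0.495 -0.35   0.208]
 [ 0.492 -0.353  0.207]
 [ 0.489 -0.328  0.221]
 [ 0.486 -0.323  0.224]
 [ 0.484 -0.323  0.225]
 [ 0.481 -0.328  0.222]
 [ 0.481 -0.725 -0.002]
 [ 0.477 -0.723 -0.001]
 [ 0.474 -0.722 -0.   ]]
```

Emit:
move_arm(
  series=[
    [[0.001,-0.001,-0.03,0,0,0,0.1],[0.001,-0.001,-0.06,0,0,0,0.1],[0.001,-0.001,-0.09,0,0,0,0.1],[0.001,-0.001,-0.105,0,0,0,0.1],[0.001,-0.001,-0.118,0,0,0,0.1],[0.001,-0.001,-0.118,0,0,0,0.1],[0.001,-0.001,-0.118,0,0,0,-1],[0.001,-0.001,-0.118,0,0,0,-1],[0.001,-0.001,-0.118,0,0,0,-1],[0.001,-0.001,-0.118,0,0,0,-1],[0.001,-0.001,-0.118,0,0,0,-1]],
  ],
  force=50,
)

```text
clock: 2.5
tcp_pos: [0.4847, -0.3217, 0.2046]
ee_rot: [0.731, -0.682, 0.001, -0.0]
force: [0.2, -0.6, 4.5]
grip_width: 0.0101
gripper_force: 49.0
```

```bash
python3 -c "
from h import *
from scipy.spatial.transform import Rotation as R
H=np.array([.539,-.317,.1]);a=np.array([-.07,.9976,0]);T=np.array([.4847,-.3217,.2046])
for k in range(1,13):
    r=-.428*k/12*a; print(np.round(R.from_rotvec(r).apply(T-H)+H-T,4),r.round(3))
s=arm.sense();print(s['force'],s['ft_torque'],s['tcp_pos'])"
```

```text
[-0.0037 -0.0003 -0.002 ] [ 0.002 -0.036 -0.   ]
[-0.0073 -0.0005 -0.0042] [ 0.005 -0.071 -0.   ]
[-0.0108 -0.0008 -0.0064] [ 0.007 -0.107 -0.   ]
[-0.0143 -0.001  -0.0088] [ 0.01  -0.142 -0.   ]
[-0.0176 -0.0012 -0.0113] [ 0.012 -0.178 -0.   ]
[-0.0209 -0.0015 -0.014 ] [ 0.015 -0.213 -0.   ]
[-0.0241 -0.0017 -0.0167] [ 0.017 -0.249 -0.   ]
[-0.0272 -0.0019 -0.0196] [ 0.02  -0.285 -0.   ]
[-0.0301 -0.0021 -0.0225] [ 0.022 -0.32  -0.   ]
[-0.033  -0.0023 -0.0256] [ 0.025 -0.356 -0.   ]
[-0.0358 -0.0025 -0.0288] [ 0.027 -0.391 -0.   ]
[-0.0384 -0.0027 -0.0321] [ 0.03  -0.427 -0.   ]
[ 0.17095382 -0.59839464  4.5209762 ] [ 0.01483886 -0.16000488  0.03447116] [ 0.4846538  -0.32170767  0.20457179]
```

Emit:
move_arm(
  series=[
    [[-0.0037,-0.0003,-0.002,0.002,-0.036,0,-1],[-0.0073,-0.0005,-0.0042,0.005,-0.071,0,-1],[-0.0108,-0.0008,-0.0064,0.007,-0.107,0,-1],[-0.0143,-0.001,-0.0088,0.01,-0.142,0,-1],[-0.0176,-0.0012,-0.0113,0.012,-0.178,0,-1],[-0.0209,-0.0015,-0.014,0.015,-0.213,0,-1],[-0.0241,-0.0017,-0.0167,0.017,-0.249,0,-1],[-0.0272,-0.0019,-0.0196,0.02,-0.285,0,-1],[-0.0301,-0.0021,-0.0225,0.022,-0.32,0,-1],[-0.033,-0.0023,-0.0256,0.025,-0.356,0,-1],[-0.0358,-0.0025,-0.0288,0.027,-0.391,0,-1],[-0.0384,-0.0027,-0.0321,0.03,-0.427,0,-1]],
  ],
)

```text
clock: 3.7
tcp_pos: [0.4473, -0.3245, 0.1718]
ee_rot: [0.714, -0.666, 0.147, -0.157]
force: [7.4, -2.3, -4.0]
grip_width: 0.0103
gripper_force: 48.6
```

Emit:
move_arm(
  series=[
    [[0,0,0,0,0,0,-1],[0,0,0,0,0,0,-1],[0,0,0,0,0,0,-1]],
  ],
)

```text
clock: 4.0
tcp_pos: [0.4466, -0.3245, 0.1711]
ee_rot: [0.714, -0.667, 0.146, -0.156]
force: [5.8, -2.9, -4.3]
grip_width: 0.0101
gripper_force: 50.4
```

```bash
python3 -c "
from h import *
s=snap('side','side2');S=arm.sense();print(S['force'],S['ft_torque'],S['q'],S['tcp_pos'],S['ee_rot'])
C=cloud(s)
# rim plane
m=(s['range_z']>0)&(abs(C[...,0]-.539)<.075)&(abs(C[...,1]+.317)<.08)&(C[...,2]>.145)&(C[...,2]<.172)
print(m.sum(),C[m].mean(0))
cv2.imwrite('pics/m3.png',cv2.resize(s['pixels'][60:195,280:420,::-1],(560,540),interpolation=cv2.INTER_CUBIC))
"
```

```text
[ 5.50032543 -3.1707992  -4.05336737] [-1.31596739  0.12785864 -0.51545472] [-0.50912443  0.10419438 -0.20931886 -0.29141884 -0.91159125  0.71653052] [ 0.44663536 -0.32450435  0.17107126] [ 0.71406669 -0.66684126  0.14559553 -0.15567094]
613 [ 0.53696945 -0.31554716  0.15368689]
```

View pics/m3.png

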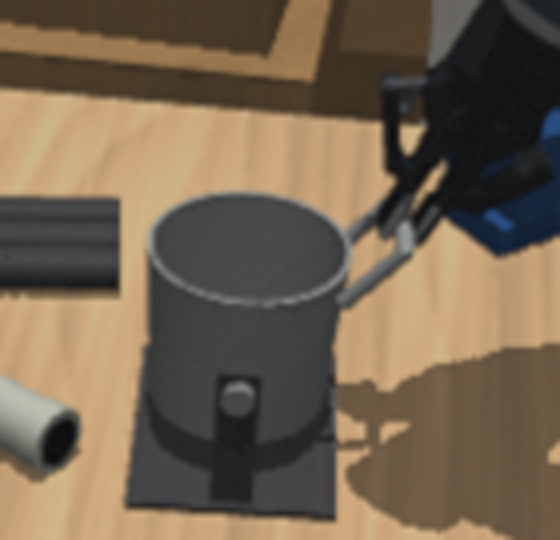

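The picture shows the pail upright with the bar in the fingers. The rim ellipse runs from left (148,245) to right (350,245), with top (250,193) and bottom (245,302) in crop pixels. I'll compare it with the model.

```bash
python3 -c "
from h import *
from scipy.spatial.transform import Rotation as R
s=load('side2');a=np.array([-.07,.9976,0]);x=np.array([.9976,.07,0]);H=np.array([.539,-.317,.1])
th=np.linspace(0,6.283,200)
for ti in(-.06,-.03,0,.03,.06):
    L=np.c_[np.outer(np.cos(th),x)*.07+np.outer(np.sin(th),a)*.07+[0,0,.06]]
    p=np.array([proj(s,q) for q in R.from_rotvec(ti*a).apply(L)+H]); p=(p-[280,60])*4
    print(ti,p[p[:,0].argmin()],p[p[:,0].argmax()],p[p[:,1].argmin()],p[p[:,1].argmax()])
C=cloud(s)
# fit wall cylinder axis from the outer wall: front (+y) side points
m=(s['range_z']>0)&(C[...,2]>.06)&(C[...,2]<.155);q=C[m];l=q-H;lx=l@x;ly=l@a
k=(abs(lx)<.072)&(ly>.03)&(ly<.08); q=np.c_[lx,ly,l[:,2]][k]
from scipy.optimize import least_squares
f=lambda p:np.hypot(q[:,0]-p[0]-p[1]*q[:,2],q[:,1]-p[2])-(.067+.05*q[:,2])
r=least_squares(f,[0,0,0],loss='soft_l1',f_scale=.002);print(len(q),r.x,np.median(abs(r.fun)))
"
```

```text
-0.06 [150.56108854 236.31479535] [356.57253423 256.18412784] [235.75393425 188.17398325] [271.56181275 304.44318996]
-0.03 [147.70196466 238.76045787] [354.3888351  253.24824077] [239.34550707 188.4015699 ] [262.15025929 303.72709375]
0 [144.93898749 241.27699459] [352.09555064 250.36636562] [239.8846978  188.57406327] [256.02408754 303.19947694]
0.03 [142.27452171 243.86162546] [349.69457397 247.54160177] [243.59023546 188.67426717] [249.85970828 302.85150275]
0.06 [139.7108061  246.51151757] [347.1879326  244.77700676] [247.31731097 188.71670055] [240.26412279 302.70643197]
1074 [ 0.00231169 -0.03176295 -0.00027445] 0.000990161305536398
```

The estimates put the tilt within about ±0.03 rad of upright, so I'll release and back off along the tool axis.

Emit:
move_arm(
  series=[
    [[0,0,0,0,0,0,0],[0,0,0,0,0,0,0],[0,0,0,0,0,0,0],[-0.008,0,0.018,0,0,0,0],[-0.016,0,0.036,0,0,0,0],[-0.03,0,0.07,0,0,0,0],[-0.05,0,0.11,0,0,0,0],[-0.05,0.04,0.14,0,0.05,0,0.5],[-0.05,0.08,0.17,-0.01,0.15,0,0.5],[-0.05,0.13,0.17,-0.02,0.28,0,0.5],[-0.05,0.18,0.17,-0.03,0.4,0,0.5],[-0.05,0.22,0.17,-0.03,0.427,0,0.5]],
  ],
)

```text
clock: 5.25
tcp_pos: [0.3961, -0.1012, 0.3404]
ee_rot: [0.732, -0.682, -0.002, 0.002]
force: [1.6, 1.1, -0.8]
grip_width: 0.064
gripper_force: 0.0
```

```bash
cat > kin.py <<'E'
import numpy as np
from scipy.spatial.transform import Rotation as R
from scipy.optimize import least_squares
lo=np.array([-2.95,-1.21,-1.09,-2.87,-2.94,-3.05]);hi=np.array([2.95,1.97,1.5,1.71,-.07,3.05])
def fk(q,p):
    h,a1,L2,ax,az,L6,b=p; E=lambda s,v:R.from_euler(s,v)
    A=E('z',q[0]); x=np.array([a1,0,h]); x=A.apply(x); 
    A2=A*E('y',q[1]); x=x+A2.apply([0,0,L2]); A3=A2*E('y',-q[2]); x=x+A3.apply([ax,b,az])
    A6=A3*E('x',q[3])*E('y',-q[4])*E('x',q[5]); x=x+A6.apply([L6,0,0])
    return x,A6*M
# tool z = local x
M=R.from_matrix(np.array([[0,0,1],[0,1,0],[-1,0,0]]))
E
python3 -c "
from h import *; from kin import *
import json
S=arm.sense()
D=[([-1.06240831e+00,  2.55666504e-01,  1.07122210e-01, -3.78226478e-04,-1.42388610e+00, -2.84597797e-01],[ 0.12199971, -0.53584871,  0.23049953],[-1.11634059e-01,  9.93749030e-01,  8.25888440e-04, -1.42985532e-04]),
([-3.16184538e-01 , 3.12487858e-01 , 4.07014163e-01 ,-7.27721602e-04,-1.66856963e+00 , 3.82053444e-01] ,[ 0.48233788, -0.31997882 , 0.31930327] ,[ 7.30030152e-01, -6.83412913e-01 ,-1.62447392e-03 , 3.57787822e-04]),
([-0.50912443 , 0.10419438 ,-0.20931886, -0.29141884, -0.91159125,  0.71653052], [ 0.44663536 ,-0.32450435 , 0.17107126], [ 0.71406669 ,-0.66684126,  0.14559553, -0.15567094]),
(S['q'],S['tcp_pos'],S['ee_rot'])]
json.dump([[list(map(float,x)) for x in d] for d in D],open('D.json','w'))
for s4 in(1,-1):
  for s6 in(1,-1):
    print(s4,s6,[round((fk([*d[0][:3],s4*d[0][3],d[0][4],s6*d[0][5]],np.ones(7))[1].inv()*R.from_quat(d[2])).magnitude(),3) for d in D])
f=lambda p:np.concatenate([fk(d[0],p)[0]-d[1] for d in D])
r=least_squares(f,[.3,0,.4,.4,0,.25,-.15]);print(r.x.round(4),abs(r.fun).max()); print(S['clock'],S['q'],S['tcp_pos'],S['grip_width'])
"
```

```text
1 1 [1.001, 2.335, 2.654, 1.437]
1 -1 [1.571, 1.571, 1.281, 1.571]
-1 1 [1.002, 2.335, 3.004, 1.437]
-1 -1 [1.571, 1.571, 1.571, 1.571]
[-0.5294  0.0744  0.4172  0.3562  0.3143 -0.1048 -0.1381] 0.05094652069009159
5.25 [ 1.37447834e-01 -3.61119706e-02  4.85716831e-02  3.02770118e-04
 -1.66118216e+00 -6.66517410e-02] [ 0.39609613 -0.10119224  0.34041366] 0.06398869342895346
```

```bash
sed -i "s/E('x',q\[3\])/E('x',-q[3])/; s/E('x',q\[5\])/E('x',-q[5])/" kin.py; cat >> kin.py <<'E'
import json
D=json.load(open('D.json'))
M=M*(fk(D[0][0],np.ones(7))[1].inv()*R.from_quat(D[0][2]))
f=lambda p:np.concatenate([fk(d[0],p)[0]-d[1] for d in D])
r=least_squares(f,[.3,0,.4,.4,0,.25,.15]);p0=r.x
def ik(x,Rt,q0):
    g=lambda q:np.r_[(fk(q,p0)[0]-x)*5,(fk(q,p0)[1].inv()*Rt).as_rotvec()]
    s=least_squares(g,np.clip(q0,lo+.01,hi-.01),bounds=(lo,hi)); return s.x,s.cost
E
python3 -c "
from kin import *
print(p0.round(4),abs(r.fun).max(),[(fk(d[0],p0)[1].inv()*R.from_quat(d[2])).magnitude() for d in D])
n=np.array([np.cos(1.8906),np.sin(1.8906),0]);G=np.array([.494,.2988,.048])+.078*n
z=np.array([0,0,1.])
def fr(d,y):
    d=d/np.linalg.norm(d); x=np.cross(y,d); return R.from_matrix(np.c_[x,y,d])
rng=np.random.default_rng(0)
def best(x,Rt):
    b=min((ik(x,Rt,[rng.uniform(-1,1),rng.uniform(-.5,1),rng.uniform(-1,1),rng.uniform(-2.5,1.7),-1.4,rng.uniform(-2,2)]) for _ in range(12)),key=lambda t:t[1]); return b
h=np.cross(z,n)
for al in(0,20,35,45):
  al_=np.radians(al); d=-z*np.cos(al_)-n*np.sin(al_)
  for sg in(1,-1):
    q,c=best(G+d*.019,fr(d,sg*h)); print('pick',al,sg,q.round(2),round(c,5))
    if al:
     for az in(0,45,90,135,):
      m=np.array([np.cos(np.radians(az)),np.sin(np.radians(az)),0]); dd=-z*np.sin(al_)+m*np.cos(al_)
      q,c=best(np.array([.595,-.008,.125])+dd*.019,fr(dd,sg*np.cross(z,m))); print('   place',az,q.round(2),round(c,5))
"
```

```text
[ 0.136  -0.0876  0.5211  0.488  -0.0067  0.348  -0.152 ] 0.017106394013572557 [1.6458614636912345e-16, 4.3458553393253375e-09, 1.0685288554708664e-08, 5.32663404667346e-09]
pick 0 1 [ 0.93  0.47  0.    0.   -1.11 -0.61] 0.0
pick 0 -1 [ 0.93  0.47  0.   -0.   -1.11  2.53] 0.0
pick 20 1 [ 1.07  0.57  0.12  0.26 -1.37 -0.84] 0.0
   place 0 [ 0.66  0.05 -0.75  1.71 -0.69  2.55] 0.02611
   place 45 [-0.19  0.38 -0.5  -1.81 -0.93  0.86] 0.0
   place 90 [-0.26  0.73  0.12 -1.14 -1.57  0.66] 0.0
   place 135 [-0.09  1.06  0.76 -0.84 -2.2   0.72] 0.0
pick 20 -1 [ 1.07  0.57  0.12  0.26 -1.37  2.31] 0.0
   place 0 [ 0.66  0.05 -0.75  1.71 -0.69 -0.59] 0.02611
   place 45 [-0.19  0.38 -0.5  -1.81 -0.93 -2.29] 0.0
   place 90 [-0.26  0.73  0.12 -1.14 -1.57 -2.48] 0.0
   place 135 [-0.09  1.06  0.76 -0.84 -2.2  -2.42] 0.0
pick 35 1 [ 1.15  0.67  0.21  0.4  -1.58 -0.93] 0.0
   place 0 [ 0.47  0.05 -0.7   1.71 -0.39  2.7 ] 0.00028
   place 45 [-0.11  0.28 -0.43 -1.41 -0.71  0.42] 0.0
   place 90 [-0.2   0.62  0.11 -0.94 -1.43  0.53] 0.0
   place 135 [-0.06  0.92  0.65 -0.65 -2.02  0.78] 0.0
pick 35 -1 [ 1.15  0.67  0.21  0.4  -1.58  2.21] 0.0
   place 0 [ 0.47  0.05 -0.7   1.71 -0.39 -0.44] 0.00028
   place 45 [-0.11  0.28 -0.43 -1.41 -0.71 -2.73] 0.0
   place 90 [-0.2   0.62  0.11 -0.94 -1.43 -2.61] 0.0
   place 135 [-0.06  0.92  0.65 -0.65 -2.02 -2.36] 0.0
pick 45 1 [ 1.2   0.76  0.27  0.47 -1.72 -0.96] 0.0
   place 0 [ 0.41  0.06 -0.59  1.01 -0.34 -2.86] 0.0
   place 45 [-0.05  0.25 -0.36 -1.04 -0.65  0.02] 0.0
   place 90 [-0.15  0.56  0.1  -0.8  -1.35  0.43] 0.0
   place 135 [-0.03  0.82  0.56 -0.54 -1.89  0.8 ] 0.0
pick 45 -1 [ 1.2   0.76  0.27  0.47 -1.72  2.18] 0.0
   place 0 [ 0.41  0.06 -0.59  1.01 -0.34  0.28] 0.0
   place 45 [-0.06  0.25 -0.37 -1.09 -0.65 -3.05] 0.00036
   place 90 [-0.15  0.56  0.1  -0.8  -1.35 -2.72] 0.0
   place 135 [-0.03  0.82  0.56 -0.54 -1.89 -2.35] 0.0
```

```bash
cat > plan.py <<'E'
from kin import *
z=np.array([0,0,1.]);al=np.radians(35)
def fr(d,y): return R.from_matrix(np.c_[np.cross(y,d),y,d])
n=np.array([np.cos(1.8906),np.sin(1.8906),0]);G=np.array([.494,.2988,.048])+.083*n;h=np.cross(z,n)
d=-z*np.cos(al)-n*np.sin(al);RP=fr(d,h);TP=G+d*.018
E
python3 -c "
from h import *; from plan import *
s=arm.sense();T=s['tcp_pos'];Q=R.from_quat(s['ee_rot'])
print(T,(RP*Q.inv()).as_rotvec().round(3)); print('G',G,'TP',TP,'hover shift',TP-d*.12-T,'final',TP-T,'d',d)
print(ik(TP-d*.12,RP,s['q']))"
```

```text
[ 0.39609613 -0.10119224  0.34041366] [-0.599 -0.124  0.243]
G [0.46790644 0.37759166 0.048     ] TP [0.47115222 0.36779076 0.03325526] hover shift [ 0.05341757  0.53432234 -0.20886015] final [ 0.0750561  0.468983  -0.3071584] d [ 0.18032107 -0.54449448 -0.81915204]
(array([ 1.2237689 ,  0.69025176,  0.45290035,  0.37465628, -1.81879628,
       -0.90188588]), np.float64(1.5670608031954154e-18))
```

Emit:
move_arm(
  series=[
    [[0.005,0.045,0,-0.05,-0.01,0.02,0.5],[0.01,0.09,0,-0.1,-0.02,0.04,0.5],[0.015,0.14,0,-0.15,-0.03,0.06,0.5],[0.02,0.19,0,-0.2,-0.04,0.08,0.5],[0.025,0.24,0,-0.26,-0.054,0.106,0.5],[0.03,0.29,-0.02,-0.32,-0.066,0.13,0.5],[0.035,0.34,-0.04,-0.38,-0.08,0.155,0.5],[0.04,0.39,-0.07,-0.44,-0.092,0.18,0.5],[0.045,0.43,-0.1,-0.5,-0.104,0.205,0.5],[0.05,0.47,-0.13,-0.56,-0.116,0.23,0.5],[0.053,0.51,-0.17,-0.599,-0.124,0.243,0.5],[0.053,0.534,-0.209,-0.599,-0.124,0.243,0.5]],
  ],
)

```text
clock: 6.45
tcp_pos: [0.4477, 0.4207, 0.145]
ee_rot: [0.774, -0.557, 0.246, 0.174]
force: [-0.0, 0.7, -0.5]
grip_width: 0.0643
gripper_force: 0.0
```

Emit:
move_arm(
  series=[
    [[0,0,0,0,0,0,0.5],[0,0,0,0,0,0,0.5]],
  ],
)

```text
clock: 6.65
tcp_pos: [0.4481, 0.4184, 0.1464]
ee_rot: [0.773, -0.558, 0.246, 0.175]
force: [-0.2, -0.8, 1.1]
grip_width: 0.064
gripper_force: 0.0
```

```bash
python3 -c "
from h import *; from plan import *
s=arm.sense();T=s['tcp_pos'];Q=R.from_quat(s['ee_rot']); D.append([list(s['q']),list(T),list(s['ee_rot'])]); json.dump(D,open('D.json','w'))
print(s['clock'],s['q'],(RP*Q.inv()).as_rotvec().round(3),TP-T,s['grip_width'])
i=snap('side','side3');print(proj(i,G),proj(i,T))
cv2.imwrite('pics/m4.png',cv2.resize(i['pixels'][300:450,240:440,::-1],(800,600),interpolation=cv2.INTER_CUBIC))"
```

```text
6.65 [ 1.21653018  0.66581692  0.23816914  0.37192185 -1.63822434 -0.96496162] [ 0.001  0.004 -0.002] [ 0.02306201 -0.05056964 -0.11311444] 0.0640181509432962
[338.17568674 389.73154987] [351.40867957 389.90976503]
```

View pics/m4.png

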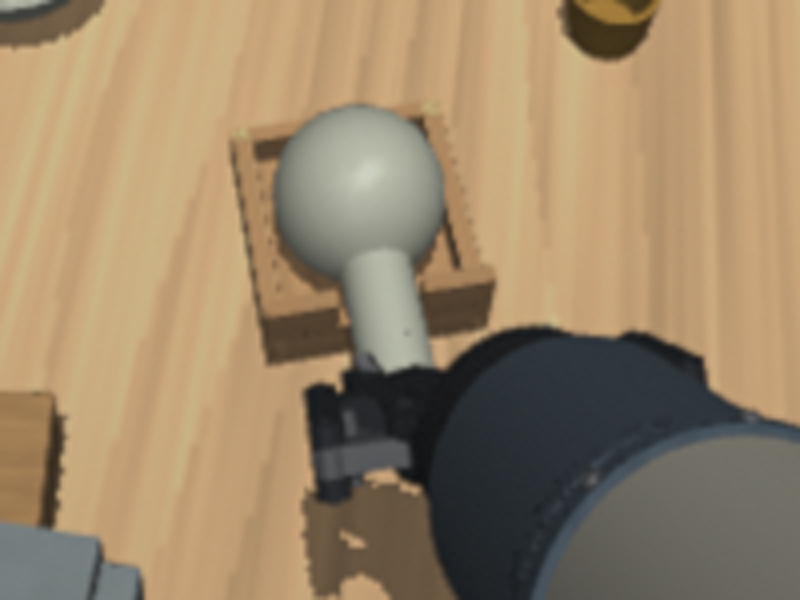

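The picture shows the globe still in place at about (360,190) with its neck running down to (395,360), and the fingers above and behind its end. Descending to grip.

Emit:
move_arm(
  series=[
    [[0.004,-0.01,-0.025,0,0,0,0.5],[0.009,-0.02,-0.05,0.001,0.004,-0.002,0.5],[0.014,-0.03,-0.07,0.001,0.004,-0.002,0.5],[0.018,-0.04,-0.09,0.001,0.004,-0.002,0.5],[0.021,-0.047,-0.104,0.001,0.004,-0.002,0.5],[0.023,-0.05,-0.112,0.001,0.004,-0.002,0.5],[0.023,-0.05,-0.112,0.001,0.004,-0.002,0.5]],
  ],
)

```text
clock: 7.4
tcp_pos: [0.4718, 0.3678, 0.037]
ee_rot: [0.773, -0.56, 0.243, 0.174]
force: [0.1, -0.0, 0.4]
grip_width: 0.0641
gripper_force: 0.0
```

Emit:
move_arm(
  series=[
    [[0,0,0,0,0,0,-0.1],[0,0,0,0,0,0,-0.3],[0,0,0,0,0,0,-1],[0,0,0,0,0,0,-1],[0,0,0,0,0,0,-1],[0,0,0,0,0,0,-1]],
  ],
  force=30,
)

```text
clock: 8.0
tcp_pos: [0.4716, 0.3694, 0.0368]
ee_rot: [0.774, -0.559, 0.244, 0.173]
force: [-1.9, 2.3, 5.8]
grip_width: 0.0334
gripper_force: 30.4
```

```bash
python3 -c "
from h import *; from plan import *
s=arm.sense();T=s['tcp_pos'];Q=R.from_quat(s['ee_rot']); print(s['clock'],T,TP-T,(RP*Q.inv()).as_rotvec().round(3),s['force'],s['grip_width'])
m=np.array([0,1.,0]);dd=-z*np.sin(al)+m*np.cos(al);RL=fr(dd,np.cross(z,m))
print('dd',dd,'rot',(RL*Q.inv()).as_rotvec().round(3))
rot=RL*Q.inv()
# foot rel TCP at pick
foot=np.array([.494,.2988,.048])-.035*n; print('foot-TCP now',foot-T,'after',rot.apply(foot-T), 'axis after',rot.apply(n))
need=np.array([.595,-.008,.012])-rot.apply(foot-T); print('TCP goal',need,'shift',need-T)
print(ik(need,RL,[-.2,.62,.11,-.94,-1.43,.53]))
"
```

```text
8.0 [0.47164047 0.36937079 0.03679565] [-0.00048824 -0.00158003 -0.00354038] [-0.005  0.003 -0.001] [-1.92138674  2.32150253  5.8382353 ] 0.03342503726967384
dd [ 0.          0.81915204 -0.57357644] rot [ 1.552  0.254 -0.249]
foot-TCP now [ 0.03336284 -0.10379619  0.01120435] after [-0.0010197  -0.01159554 -0.10898059] axis after [9.55308532e-04 3.55452119e-03 9.99993226e-01]
TCP goal [0.5960197  0.00359554 0.12098059] shift [ 0.12437923 -0.36577525  0.08418495]
(array([-0.17257048,  0.63965512, -0.01883199, -0.98130602, -1.32870641,
        0.63919722]), np.float64(1.893481222924501e-21))
```

Emit:
move_arm(
  series=[
    [[0,0,0,0,0,0,-1],[0,0,0.02,0,0,0,-1],[0,0,0.045,0,0,0,-1],[0,0,0.075,0,0,0,-1],[0,0,0.105,0,0,0,-1],[0.01,-0.02,0.135,0.11,0.018,-0.018,-1],[0.02,-0.04,0.165,0.22,0.036,-0.035,-1],[0.03,-0.065,0.19,0.33,0.054,-0.053,-1],[0.035,-0.09,0.21,0.44,0.072,-0.07,-1],[0.04,-0.115,0.22,0.55,0.09,-0.088,-1],[0.045,-0.14,0.22,0.66,0.108,-0.106,-1],[0.05,-0.165,0.22,0.775,0.127,-0.124,-1]],
  ],
  force=45,
)

```text
clock: 9.2
tcp_pos: [0.521, 0.2031, 0.2564]
ee_rot: [0.76, -0.643, -0.046, -0.084]
force: [1.6, -0.6, -2.5]
grip_width: 0.0329
gripper_force: 45.0
```

Emit:
move_arm(
  series=[
    [[0.01,-0.02,0,0.1,0.016,-0.016,-1],[0.015,-0.04,0,0.2,0.033,-0.032,-1],[0.02,-0.065,0,0.3,0.049,-0.048,-1],[0.03,-0.09,0,0.4,0.065,-0.064,-1],[0.04,-0.115,0,0.5,0.082,-0.08,-1],[0.05,-0.14,0,0.6,0.098,-0.096,-1],[0.06,-0.165,0,0.7,0.115,-0.112,-1],[0.07,-0.19,0,0.777,0.127,-0.125,-1],[0.074,-0.2,0,0.777,0.127,-0.125,-1],[0.074,-0.2,0,0.777,0.127,-0.125,-1],[0.074,-0.2,0,0.777,0.127,-0.125,-1]],
  ],
)

```text
clock: 10.3
tcp_pos: [0.5953, 0.004, 0.2558]
ee_rot: [0.628, -0.627, -0.327, -0.326]
force: [-0.1, -0.0, -0.5]
grip_width: 0.0327
gripper_force: 45.1
```

```bash
python3 -c "
from h import *; from plan import *
s=arm.sense();T=s['tcp_pos'];Q=R.from_quat(s['ee_rot']);m=np.array([0,1.,0]);dd=-z*np.sin(al)+m*np.cos(al);RL=fr(dd,np.cross(z,m))
print(s['clock'],T,np.array([.596,.0036,.121])-T,(RL*Q.inv()).as_rotvec().round(3),s['q'],s['force'],s['grip_width'])
i=snap('side','side4');cv2.imwrite('pics/s4.png',i['pixels'][50:400,140:620,::-1])"
```

```text
10.3 [0.59532095 0.00397322 0.25575239] [ 0.00067905 -0.00037322 -0.13475239] [ 0.001 -0.    -0.002] [-0.31643423  0.52379723  0.49431053 -0.92854644 -1.8126439   0.21118041] [-0.14920251 -0.02857927 -0.54473837] 0.03268299871666944
```

View pics/s4.png

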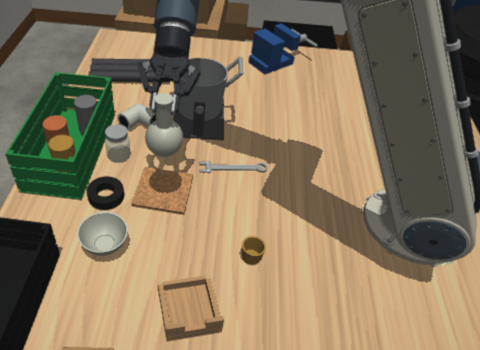

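The picture shows the globe hanging neck up, ball at (165,140), above the pad at (163,190). I'll measure its axis and foot before lowering.

```bash
cat > gfit.py <<'E'
from h import *
from scipy.optimize import least_squares
def gfit(S,B,ax0=(0,0)):
    # B: ball-centre guess; up axis (ax,ay,1)
    C=cloud(S);hsv=cv2.cvtColor(S['pixels'],cv2.COLOR_RGB2HSV)
    m=(S['range_z']>0)&(np.linalg.norm(C[...,:2]-B[:2],axis=-1)<.06)&(C[...,2]>B[2]-.03)&(C[...,2]<B[2]+.1)&(hsv[...,1]<70)&(hsv[...,2]>95)
    q=C[m]
    def f(p):
        a=np.array([p[3],p[4],1]);a/=np.linalg.norm(a);d=q-p[:3];x=d@a;r=np.linalg.norm(d-np.outer(x,a),axis=1)
        return np.where(x>.038,r-.017,np.linalg.norm(d,axis=1)-.042)
    r=least_squares(f,[*B,*ax0],loss='soft_l1',f_scale=.002); return r.x,np.median(abs(r.fun)),len(q)
E
python3 -c "
from gfit import *
x,e,k=gfit(load('side4'),[.595,-.008,.18]);print(x.round(4),e,k); a=np.r_[x[3:],1];print('foot',x[:3]-.035*a)"
```

```text
[ 0.5941 -0.0062  0.1793 -0.0104  0.0493] 0.0008765199899180426 849
foot [ 0.59443174 -0.00794492  0.14431126]
```

Emit:
move_arm(
  series=[
    [[0,0,-0.02,0.025,0,0,-1],[0,0,-0.045,0.025,0,0,-1],[0,0,-0.07,0.025,0,0,-1],[0,0,-0.095,0.025,0,0,-1],[0,0,-0.11,0.025,0,0,-1],[0,0,-0.12,0.025,0,0,-1],[0,0,-0.126,0.025,0,0,-1],[0,0,-0.126,0.025,0,0,-1],[0,0,-0.126,0.025,0,0,-1]],
  ],
)

```text
clock: 11.25
tcp_pos: [0.5957, 0.0033, 0.1306]
ee_rot: [0.624, -0.623, -0.334, -0.334]
force: [-0.2, -0.3, -0.6]
grip_width: 0.0328
gripper_force: 45.0
```

```bash
python3 -c "
from gfit import *
s=arm.sense();print(s['tcp_pos'],s['force'])
x,e,k=gfit(snap('side','side5'),[.595,-.008,.05]);print(x.round(4),e,k); a=np.r_[x[3:],1];print('foot',x[:3]-.035*a)"
```

```text
[0.59568141 0.00329689 0.13060882] [-0.22958455 -0.27820674 -0.56631623]
[ 0.5946 -0.005   0.054  -0.0047  0.0079] 0.0009879114364491418 749
foot [ 0.59473526 -0.00529425  0.01904588]
```

Axis error is now about 0.008 rad, with the foot about 7 mm above the pad. Lowering in small steps.

Emit:
move_arm(
  series=[
    [[0,0,-0.002,0,0,0,-1],[0,0,-0.004,0,0,0,-1],[0,0,-0.005,0,0,0,-1],[0,0,-0.005,0,0,0,-1]],
  ],
)

```text
clock: 11.7
tcp_pos: [0.5952, 0.0034, 0.1245]
ee_rot: [0.623, -0.623, -0.335, -0.334]
force: [-0.5, 0.1, -1.7]
grip_width: 0.0327
gripper_force: 45.0
```

Emit:
move_arm(
  series=[
    [[0,0,-0.001,0,0,0,-1],[0,0,-0.002,0,0,0,-1],[0,0,-0.002,0,0,0,-1]],
  ],
)

```text
clock: 12.0
tcp_pos: [0.5953, 0.0036, 0.1234]
ee_rot: [0.624, -0.622, -0.335, -0.334]
force: [-0.9, 0.1, 3.0]
grip_width: 0.0326
gripper_force: 44.9
```

Emit:
move_arm(
  series=[
    [[0,0,0,0,0,0,-0.2],[0,0,0,0,0,0,-0.1],[0,0,0,0,0,0,0.1],[0,0,0,0,0,0,0.3],[0,0,0,0,0,0,0.3]],
  ],
)

```text
clock: 12.5
tcp_pos: [0.5952, 0.0034, 0.1225]
ee_rot: [0.624, -0.623, -0.335, -0.334]
force: [-1.1, -0.4, -0.1]
grip_width: 0.0554
gripper_force: 0.0
```

```bash
python3 -c "
from gfit import *
s=arm.sense();print(s['tcp_pos'],s['force'],s['grip_width'])
x,e,k=gfit(snap('side','side6'),[.595,-.008,.047]);print(x.round(4),e,k); a=np.r_[x[3:],1];print('foot',x[:3]-.035*a)"
```

```text
[0.59523197 0.00335349 0.12252252] [-1.07035132 -0.44483853 -0.12920229] 0.055393709610135115
[ 0.5941 -0.0041  0.0464 -0.048   0.0016] 0.0010149103310025734 745
foot [ 0.59575214 -0.00410597  0.0113849 ]
```

Emit:
move_arm(
  series=[
    [[0,-0.008,0.006,0,0,0,0.3],[0,-0.02,0.014,0,0,0,0.3],[0,-0.033,0.025,0,0,0,0.4],[0,-0.045,0.05,0,0,0,0.4],[0,-0.045,0.09,0,0,0,0.4],[0,-0.045,0.13,-0.12,0,0,0.4],[0,-0.04,0.15,-0.26,0,0,0.4],[0,-0.04,0.15,-0.4,0,0,0.4],[0,-0.03,0.15,-0.54,0,0,0.4],[0,-0.02,0.15,-0.68,0,0,0.4],[0,-0.01,0.15,-0.82,0,0,0.4],[0,-0.008,0.15,-0.96,0,0,0.4]],
  ],
)

```text
clock: 13.75
tcp_pos: [0.5959, -0.0047, 0.2755]
ee_rot: [-0.707, 0.707, 0.006, 0.008]
force: [0.3, -0.8, -0.4]
grip_width: 0.0599
gripper_force: 0.0
```

Emit:
move_arm(
  series=[
    [[0,0,0,-0.03,0,0,0.4],[0,0,0,-0.03,0,0,0.4],[0,0,0,-0.03,0,0,0.4]],
  ],
)

```text
clock: 14.05
tcp_pos: [0.5953, -0.0054, 0.273]
ee_rot: [-0.707, 0.708, -0.001, -0.002]
force: [0.5, -0.7, 0.2]
grip_width: 0.0598
gripper_force: 0.0
```

```bash
python3 -c "
from gfit import *
from scipy.spatial.transform import Rotation as R
s=arm.sense();print(s['clock'],s['tcp_pos'],s['force'],s['grip_width'],s['q'],R.from_quat(s['ee_rot']).as_matrix().round(3))
i=snap('side','side7')
x,e,k=gfit(i,[.595,-.005,.047]);print(x.round(4),e,k); a=np.r_[x[3:],1];print('foot',x[:3]-.035*a)
print('proj neck',proj(i,[.595,-.005,.125]),'lip',proj(i,[.595,-.005,.152]),proj(i,s['tcp_pos']))
cv2.imwrite('pics/s7.png',cv2.resize(i['pixels'][60:300,220:440,::-1],(550,600),interpolation=cv2.INTER_CUBIC))
# wall/rim of pail
C=cloud(i)
"
```

```text
14.05 [ 0.59529715 -0.00537377  0.27302993] [ 0.45705594 -0.67428422  0.1588987 ] 0.05980350518399124 [ 0.2555392   0.3422639   0.33199984  0.00351235 -1.56311237 -0.25675082] [[-0.001 -1.    -0.002]
 [-1.     0.001 -0.004]
 [ 0.004  0.002 -1.   ]]
[ 0.5938 -0.0035  0.046  -0.0094  0.0281] 0.0009527710606261272 319
foot [ 0.59408584 -0.0045151   0.01100468]
proj neck [302.90130748 206.14782752] lip [302.86235388 197.36580616] [302.55316252 153.15768333]
```

View pics/s7.png

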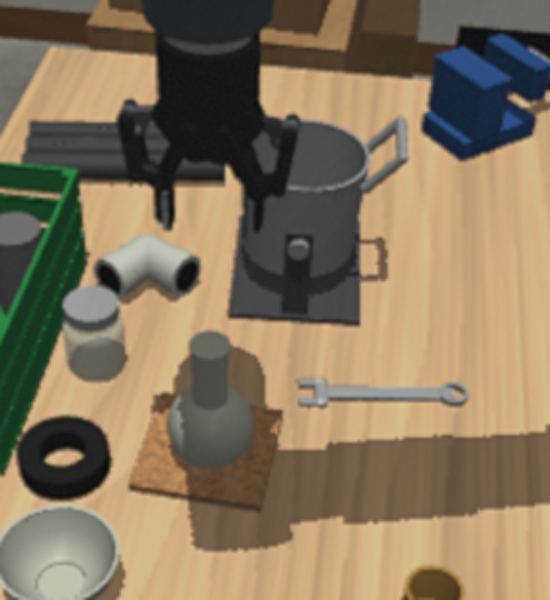

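The picture shows the globe standing on the pad with its neck top at crop (210,342), the gripper above it, and the pail upright with its bar. Descending onto the neck.

Emit:
move_arm(
  series=[
    [[-0.001,0,-0.03,0,0,0,0.4],[-0.001,0.001,-0.065,0,0,0,0.4],[-0.001,0.001,-0.1,0,0,0,0.4],[-0.001,0.001,-0.13,0,0,0,0.4],[-0.001,0.001,-0.15,0,0,0,0.4],[-0.001,0.001,-0.165,0,0,0,0.4],[-0.001,0.001,-0.165,0,0,0,0.4],[-0.001,0.001,-0.165,0,0,0,0],[-0.001,0.001,-0.165,0,0,0,-0.15],[-0.001,0.001,-0.165,0,0,0,-1],[-0.001,0.001,-0.165,0,0,0,-1],[-0.001,0.001,-0.165,0,0,0,-1]],
  ],
  force=35,
)

```text
clock: 15.3
tcp_pos: [0.5952, -0.0039, 0.1091]
ee_rot: [0.707, -0.707, 0.002, 0.002]
force: [0.8, -0.2, 6.2]
grip_width: 0.0333
gripper_force: 34.2
```

Emit:
move_arm(
  series=[
    [[0,0,0,0,0,0,-1],[0,0,0.01,0,0,0,-1],[0,0,0.03,0,0,0,-1],[0,0,0.06,0,0,0,-1],[0,0,0.1,0,0,0,-1],[0,0,0.14,0,0,0,-1],[0,0,0.18,0,0,0,-1],[0,0,0.21,0,0,0,-1],[0,0,0.21,0,0,0,-1],[0,0,0.21,0,0,0,-1]],
  ],
)

```text
clock: 16.3
tcp_pos: [0.5941, -0.003, 0.3177]
ee_rot: [0.707, -0.707, 0.001, 0.002]
force: [0.7, 0.3, -2.8]
grip_width: 0.0331
gripper_force: 34.8
```

```bash
python3 -c "
from gfit import *
s=arm.sense();T=s['tcp_pos'];print(s['clock'],T,s['force'],s['grip_width'])
i=snap('side','side8');x,e,k=gfit(i,[.595,-.005,.26]);print(x.round(4),e,k); a=np.r_[x[3:],1];f=x[:3]-.035*a;print('foot',f,'foot-T',f-T)
C=cloud(i);H=np.array([.539,-.317])
m=(i['range_z']>0)&(C[...,2]>.155)&(C[...,2]<.165)&(np.linalg.norm(C[...,:2]-H,axis=-1)<.078);q=C[m]
r=least_squares(lambda p:np.hypot(q[:,0]-p[0],q[:,1]-p[1])-.068,H,loss='soft_l1',f_scale=.002);print('rim',r.x,len(q),np.median(abs(r.fun)))
"
```

```text
16.3 [ 0.59408781 -0.00299503  0.31766823] [ 0.74533975  0.27211711 -2.82675588] 0.033113531679941036
[ 0.5926 -0.003   0.2551 -0.0435 -0.0537] 0.0007501376759970133 399
foot [ 0.59412144 -0.00114354  0.22006522] foot-T [ 3.36305805e-05  1.85149748e-03 -9.76030062e-02]
rim [ 0.54031076 -0.31506608] 185 0.0012910989712028031
```

Emit:
move_arm(
  series=[
    [[-0.005,-0.03,0.01,0,0,0,-1],[-0.012,-0.07,0.01,0,0,0,-1],[-0.02,-0.115,0.01,0,0,0,-1],[-0.028,-0.16,0.01,0,0,0,-1],[-0.036,-0.205,0.01,0,0,0,-1],[-0.044,-0.25,0.01,0,0,0,-1],[-0.05,-0.285,0.01,0,0,0,-1],[-0.053,-0.305,0.01,0,0,0,-1],[-0.0545,-0.313,0.01,0,0,0,-1],[-0.0545,-0.313,0.01,0,0,0,-1],[-0.0545,-0.313,0.01,0,0,0,-1],[-0.0545,-0.313,0.01,0,0,0,-1]],
  ],
)

```text
clock: 17.55
tcp_pos: [0.5401, -0.3153, 0.3276]
ee_rot: [0.708, -0.706, 0.001, 0.003]
force: [0.5, -0.8, -1.6]
grip_width: 0.0334
gripper_force: 37.9
```

```bash
python3 -c "
from gfit import *
s=arm.sense();T=s['tcp_pos'];print(s['clock'],T,s['force'],s['grip_width'])
i=snap('side','side9');x,e,k=gfit(i,[.54,-.316,.265]);print(x.round(4),e,k)
cv2.imwrite('pics/s9.png',cv2.resize(i['pixels'][30:190,240:440,::-1],(600,480),interpolation=cv2.INTER_CUBIC))
"
```

```text
17.55 [ 0.54010781 -0.31534961  0.32755552] [ 0.47841103 -0.825133   -1.63582846] 0.033385472622452075
[ 0.5389 -0.3152  0.2649 -0.147  -0.0275] 0.000867227670545867 217
```

View pics/s9.png

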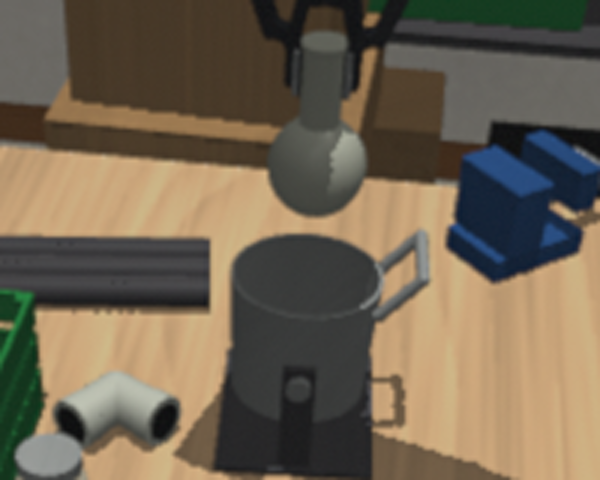

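The globe hangs over the pail, ball at crop (317,165) and rim centre at (307,275). That matches the perspective for a centred position, so I'm lowering.

Emit:
move_arm(
  series=[
    [[0,0,-0.02,0,0,0,-1],[0,0,-0.045,0,0,0,-1],[0,0,-0.07,0,0,0,-1],[0,0,-0.095,0,0,0,-1],[0,0,-0.12,0,0,0,-1],[0,0,-0.145,0,0,0,-1],[0,0,-0.16,0,0,0,-1],[0,0,-0.17,0,0,0,-1],[0,0,-0.177,0,0,0,-1],[0,0,-0.177,0,0,0,-1],[0,0,-0.177,0,0,0,-1]],
  ],
)

```text
clock: 18.7
tcp_pos: [0.5402, -0.3167, 0.1515]
ee_rot: [0.707, -0.707, 0.002, 0.002]
force: [0.2, -0.8, -0.8]
grip_width: 0.0335
gripper_force: 38.0
```

Emit:
move_arm(
  series=[
    [[0,0,-0.002,0,0,0,-1],[0,0,-0.004,0,0,0,-1],[0,0,-0.005,0,0,0,-1],[0,0,-0.005,0,0,0,-1]],
  ],
)

```text
clock: 19.1
tcp_pos: [0.5396, -0.3166, 0.1455]
ee_rot: [0.707, -0.707, 0.001, 0.003]
force: [-0.7, -0.6, -0.5]
grip_width: 0.0338
gripper_force: 38.0
```

Emit:
move_arm(
  series=[
    [[0,0,-0.001,0,0,0,-1],[0,0,-0.002,0,0,0,-1],[0,0,-0.002,0,0,0,-1]],
  ],
)

```text
clock: 19.4
tcp_pos: [0.5398, -0.3166, 0.1436]
ee_rot: [0.707, -0.707, 0.001, 0.003]
force: [-0.5, -0.1, -1.6]
grip_width: 0.0334
gripper_force: 38.0
```

Emit:
move_arm(
  series=[
    [[0,0,-0.001,0,0,0,-1],[0,0,-0.001,0,0,0,-1]],
  ],
)

```text
clock: 19.6
tcp_pos: [0.5398, -0.3168, 0.1434]
ee_rot: [0.707, -0.707, 0.002, 0.003]
force: [-1.1, 0.1, 3.8]
grip_width: 0.0341
gripper_force: 38.2
```

Contact at z = 0.143, which is the floor height I expected. I'll release slowly, opening only partway, and rise.

Emit:
move_arm(
  series=[
    [[0,0,0,0,0,0,-0.2],[0,0,0,0,0,0,-0.1],[0,0,0,0,0,0,0.1],[0,0,0,0,0,0,0.25],[0,0,0,0,0,0,0.25],[0,0,0.015,0,0,0,0.25],[0,0,0.035,0,0,0,0.25],[0,0,0.06,0,0,0,0.25],[0,0,0.1,0,0,0,0.25],[0,0,0.15,0,0,0,0.25],[0,0,0.19,0,0,0,0.25],[0,0.04,0.2,0,0,0,0.25]],
  ],
)

```text
clock: 20.8
tcp_pos: [0.5406, -0.28, 0.3473]
ee_rot: [-0.705, 0.709, -0.005, -0.002]
force: [1.3, 1.0, -0.2]
grip_width: 0.0537
gripper_force: 0.0
```

Emit:
move_arm(
  series=[
    [[-0.02,0.05,0,0,0,0,0.25],[-0.04,0.1,0,0,0,0,0.25],[-0.06,0.15,0,0,0,0,0.25],[-0.08,0.18,0,0,0,0,0.25],[-0.08,0.18,0,0,0,0,0.25],[-0.08,0.18,0,0,0,0,0.25]],
  ],
)

```text
clock: 21.4
tcp_pos: [0.4595, -0.0958, 0.3434]
ee_rot: [0.708, -0.706, 0.002, 0.002]
force: [-0.2, 0.6, -0.5]
grip_width: 0.0532
gripper_force: 0.0
```

```bash
python3 -c "
from gfit import *
s=arm.sense();print(s['clock'],s['tcp_pos'],s['force'])
i=snap('side','side10');j=snap('top','top10')
cv2.imwrite('pics/s10.png',np.hstack([cv2.resize(i['pixels'][80:200,280:410,::-1],(390,360),interpolation=cv2.INTER_CUBIC),cv2.resize(j['pixels'][180:300,400:530,::-1],(390,360),interpolation=cv2.INTER_CUBIC)]))
C=cloud(i);k=(abs(C[...,0]-.54)<.025)&(abs(C[...,1]+.316)<.03)&(C[...,2]>.165)&(C[...,2]<.25);print(k.sum(),C[k].mean(0),C[k].max(0))"
```

```text
21.4 [ 0.45948215 -0.09582311  0.34338118] [-0.16247264  0.61551913 -0.50075586]
164 [ 0.53492707 -0.30969766  0.18028406] [ 0.55399132 -0.29406062  0.18868548]
```

View pics/s10.png

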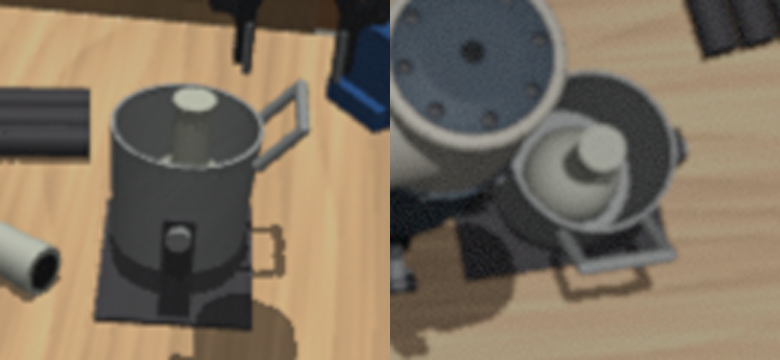

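The pail is upright and the globe stands inside it: neck top at crop (195,98) in the side view and (602,148) in the top view, at z ≈ 0.187. I'll check the tilt with the bar now in clear view.

```bash
python3 -c "
from h import *
i=load('side10');C=cloud(i);H=np.array([.5395,-.3165,.1]);x=np.array([.9976,.07,0]);y=np.array([-.07,.9976,0])
l=C-H;lx=l@x;ly=l@y;lz=l[...,2];ok=i['range_z']>0
k=ok&(abs(ly)<.028)&(lx<-.085)&(lx>-.125)&(lz>.06)&(lz<.11);print('bar',k.sum(),np.median(lx[k]),np.median(lz[k]),lz[k].max())
rr=np.hypot(lx,ly);k=ok&(rr>.062)&(rr<.072)&(lz>.045)&(lz<.075)
# rim: highest points on left and right sectors
for n,sx in(('-x',-1),('+x',1)):
    q=k&(sx*lx>.05)&(abs(ly)<.045);print(n,q.sum(),np.percentile(lz[q],[50,90,97]))
"
```

```text
bar 53 -0.09883148330535468 0.08688797007389923 0.0919285106779762
-x 75 [0.05526377 0.05854869 0.0596688 ]
+x 91 [0.05628903 0.06106002 0.06223319]
```

```bash
python3 -c "
from station import arm
print(arm.sign_off())"
```

```text
the job is handed in; nothing more can be done
None
```

The job is handed in at about 21.5 s of the 67 s: the pail is upright to within about 0.02 rad, and the globe, after being stood on the pad and released, now stands neck up in it with the arm clear; no move commanded contact with any bystander.

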